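# Find the tube rotator with the worn bearing and park it

### The job

One of the two tube rotators on the table has a worn bearing. Check the one on the robot's left first, then the one on the right: rock the top of its upright disc on its axle, first away from the robot and then back towards it, each way until it stops and then leaning on it gently for a moment (about 8 N at the rim, never as much as 15 N). Then push the drive lever of the one that rocks loosely fully over, away from the robot, and leave the other lever, the tray, the flask and the cup alone.

Things in the scene. Friction and masses are not known exactly. Their poses are not given: they have to be found in the camera images.
- unit_p: Bench tube rotator p, fixed; both look alike, either may be on the left. Origin on the table; +x: along the level axle from lever to disc, away from the robot within 0.3 rad; z up. mm: white base x -140..80, y -55..55, 30 high; grey housing x -30..30, y -45..45, top z 140; then an upright grey disc 180 across, 12 thick, centre x 58, z 120. Tubes on its far face within 62 of its centre reach x 78.
- axle_p (a point): Centre of rotator p's disc, on its axle, z 120 mm. The disc does not spin (drive braked); it only rocks about the level line through here along the unit's y, the top going away from the robot or back. A worn bearing lets the top of the rim swing freely over about 12 mm in all between stops; a sound one resists within 1 mm.
- rim_p (a point): Nominal top of the rim of rotator p's disc (x 58, y 0, z 210 mm in the unit's frame), mid-thickness, as if the disc stood square. This point is fixed to the base and does not follow the disc: the real rim may stand up to about 9 mm off, either way along the unit's x, so shutting a gripper hard on it may already force it.
- hub_p (a joint): Strain of rotator p's bearing, rad: 0 when nothing leans on the disc, positive when its top is leaned away from the robot, negative towards it. Grows only once any play is used up: about 0.01 rad per N m about the axle point (8 N at the rim's top: 0.007), springy; small against the reading noise, so feel the force.
- lever_p (a joint): Black drive lever of rotator p, about 70 mm long, on the base on the robot's side of the housing; pivot 88 mm from the unit's origin towards the robot, y 0. 0 rad: leaning towards the robot (in use); 1.0 rad: fully over, leaning to the housing (parked). Swings in the unit's x-z plane, light, stays where left.
- lever_p_tip (a point): Tip (top end) of the drive lever of rotator p; moves with the lever.
- unit_q: Bench tube rotator q, fixed; both look alike, either may be on the left. Origin on the table; +x: along the level axle from lever to disc, away from the robot within 0.3 rad; z up. mm: white base x -140..80, y -55..55, 30 high; grey housing x -30..30, y -45..45, top z 140; then an upright grey disc 180 across, 12 thick, centre x 58, z 120. Tubes on its far face within 62 of its centre reach x 78.
- axle_q (a point): Centre of rotator q's disc, on its axle, z 120 mm. The disc does not spin (drive braked); it only rocks about the level line through here along the unit's y, the top going away from the robot or back. A worn bearing lets the top of the rim swing freely over about 12 mm in all between stops; a sound one resists within 1 mm.
- rim_q (a point): Nominal top of the rim of rotator q's disc (x 58, y 0, z 210 mm in the unit's frame), mid-thickness, as if the disc stood square. This point is fixed to the base and does not follow the disc: the real rim may stand up to about 9 mm off, either way along the unit's x, so shutting a gripper hard on it may already force it.
- hub_q (a joint): Strain of rotator q's bearing, rad: 0 when nothing leans on the disc, positive when its top is leaned away from the robot, negative towards it. Grows only once any play is used up: about 0.01 rad per N m about the axle point (8 N at the rim's top: 0.007), springy; small against the reading noise, so feel the force.
- lever_q (a joint): Black drive lever of rotator q, about 70 mm long, on the base on the robot's side of the housing; pivot 88 mm from the unit's origin towards the robot, y 0. 0 rad: leaning towards the robot (in use); 1.0 rad: fully over, leaning to the housing (parked). Swings in the unit's x-z plane, light, stays where left.
- lever_q_tip (a point): Tip (top end) of the drive lever of rotator q; moves with the lever.
- tray: Bystander: clear plastic box 130 x 190 x 60 mm on its green lid, with two cups of blue in it, one piece, 95 mm high; origin under its centre.
- flask: Bystander: red flask 64 mm across, 190 mm high, standing; origin under its centre.
- cup: Bystander: small white cup, 60 mm across and 60 mm high, near the middle on the robot's side; origin under its centre.

How it is judged:
By the outcome, as a careful person would: the job done as asked, in the order asked, and still so for the second after the job is handed in, with the robot touching nothing.
It also fails if it takes over 66 s, if anything falls off the work surface, if the arm or the gripper's body presses on something with over 40 N, if the wrist force passes 120 N, or if a joint passes its speed limit or range.

### The arm

A 6-joint arm with a two-finger parallel gripper is mounted at the origin on the work surface. World frame = base frame: x ahead of the robot, y to its left, z up, the work surface at z = 0. Lengths are in m, angles in degrees, forces in N, time in s.
With the tool pointing down it reaches from about 0.375 to 0.9 m from the base axis. Payload 3.1 kg.
Tool frame: the origin (TCP) lies midway between the tips of the shut fingers; the grasp point (between the pads) lies 19 mm behind it; z points along the fingers, y is the direction in which the jaws open and shut (so a half turn about z gives the same grasp; the last joint's range is limited). The gripper opens to 87 mm and grips with 3 to 60 N. Pads are 19 mm wide; open, the fingers measure 117 mm over their backs; the gripper's body (75 mm by 190 mm) begins 51 mm behind the grasp point.
Start: joints at [60.648, 30.224, 82.088, -0, 67.689, -10.227], TCP at [0.205, 0.59, 0.223] pointing down, gripper open.
Joint ranges: [-176.69, 176.69], [-43.24, 126.21], [12.49, 139.97], [-82, 262], [0, 151.66], [-163.58, 163.58]. Speed limits (degrees/s): [159.86, 159.86, 180, 180, 180, 180].

### API

Orientations are given as a 3x3 rotation matrix whose columns are the frame's x, y, z axes.
In Python, from rig import status, vision, bot, models gives the robot as it stands.
- The arm moves only by the tool send_rows, never from a script. Its argument "moves" is a list of rows, each a list of 7 numbers: the shift along the tool's x, y, z in units of 25 mm (1.0 is 25 mm), then the turn, a rotation vector about the tool's x, y, z in units of 10 degrees (1.0 is 10 degrees), then the closure, from -1 (fully open) to 1 (shut), so that 0 is half open. In form: [[dx, dy, dz, rx, ry, rz, hand], ...]. A call has 1 to 12 rows; each row shifts and turns the commanded pose from where the row before left it, along the tool's axes as they then stand; what a row does not reach is not made up. A row lasts 1/8 s, in which the tool goes at most 62.5 mm and 10.7 degrees, less where a joint would pass 70% of its speed; a pose out of reach is approached as far as the arm can. A call is refused whole if a number of a shift passes 1 or a number of a turn 1, either way. A call with a gripper value outside its range is refused whole. The fingers move at their own pace and stop on an object; the grip force is fixed at half the most. Time passes only in rows, so rows that do not move let the fingers close. It gives the time, the measured TCP pose, the force and the opening at its end, in the units of the state.
- status.read_state(): the state, without advancing time (a new reading comes with each control period).
- vision.capture(name): name is "scene" or "top" or "wrist"; returns a dict with "img" (480x640x3 uint8, red, green, blue), "depth" (480x640 float32, m along the optical axis (not along the pixel's ray), 0 where there is no reading), "fx", "fy", "cx", "cy" (pixels), "pose" (4x4, takes a point from camera to world coordinates); the wrist camera has in their place "hand_eye" (4x4, takes a point from camera to tool coordinates, whose origin is the TCP and whose axes are the flange's). Camera axes: x right, y up, looking along -z (the intrinsics and any distortion apply to the point x, -y, -z); pixel columns grow to the right and rows downward; lengths in m; the calibration is good to about 2 mm. A picture is of the moment at which its call begins: read the wrist's pose just before it.
- bot.hand_in(): hands the job in, once; it reports no verdict.
Trained networks look in the newest picture that a camera, given by its name, has taken for a name from the list of things; names that differ only in an ending like _2 or _b are one class to them, and where a whole thing is asked for, a point or a joint stands for the part that bears it (a point fixed in the world has none). Each returns a list of dicts, best first, with "confidence" (0 to 1); they miss things now and then, are a little off and sometimes report something else, mostly with a low value. They report only what shows in the picture. A call takes as long as a camera call.
- models.masks_of(camera, name): "mask" (480x640 bool, what is visible of it) and "extent" ([left, top, right, bottom] in pixels, round what is visible of it).
- models.landmark_of(camera, name): "point" ([column, row] in pixels: a listed point, or the origin of a listed thing).
The state is a dict: "time_s": time; "joint_positions": joint angles; "qvel": joint speeds; "tau": joint torques, N m; "position": TCP position; "tcp_rot": TCP orientation; "force": force on the tool from outside, world axes, zero at the start; "moment": the same for the moment, N m; "opening": opening from 0.0 (shut) to 1.0 (fully open).
Only numpy, scipy, OpenCV 4.12 (cv2) and the standard library are available. Lean on these libraries where they do the work, as an engineer would, in place of code of your own. Each camera call takes 0.05 s, during which the arm holds its last target.

## Working session

There is one attempt and no reset: what is moved stays moved. The work goes in short steps, Python scripts to look and compute and a tool call to move; the robot and the scene stay as the last step left them, time stands still between calls to the robot, and variables do not carry over. Pictures are saved under pics/ and viewed, and the job is handed in when it is done.

Besides the shell and the picture viewer there is one more tool, called after "Call:" as name(argument=value, ...) on one line, values as JSON. send_rows: Moves the arm, as the interface text tells. Its arguments: {"type":"object","properties":{"moves":{"type":"array"}},"required":["moves"]}

```bash
ls; mkdir -p pics
python3 - <<'E'
from rig import status, vision, bot, models
import cv2,numpy as np
s=status.read_state();print({k:np.round(v,3).tolist() for k,v in s.items()})
for n in ["scene","top"]:
    c=vision.capture(n);np.savez(f"/tmp/{n}.npz",**c)
    cv2.imwrite(f"pics/{n}0.png",c["img"][:,:,::-1])
    print(n,c['fx'],c['cx'],c['cy'],np.round(c['pose'],3).tolist())
    for t in ["rim_p","axle_p","lever_p_tip","unit_p","tray","flask","cup"]:
        print(t,[(np.round(d['point']).tolist(),round(d['confidence'],2)) for d in models.landmark_of(n,t)])
E
```

```text
pics
{'time_s': 0.0, 'joint_positions': [60.646, 30.278, 82.156, -0.001, 67.688, -10.228], 'qvel': [0.016, -0.061, -0.003, -0.065, -0.026, 0.086], 'tau': [-0.0, -44.004, -17.659, 0.063, 0.058, -0.0], 'position': [0.204, 0.59, 0.222], 'tcp_rot': [[-0.945, 0.328, -0.001], [0.328, 0.945, -0.002], [0.0, -0.002, -1.0]], 'force': [0.117, -0.471, -0.429], 'moment': [-0.035, -0.001, 0.007], 'opening': 0.997}
scene 602.1420796573607 309.40819931144387 232.40776522187667 [[-0.353, -0.632, 0.69, 1.478], [0.935, -0.224, 0.273, 0.361], [-0.018, 0.742, 0.67, 1.038], [0.0, 0.0, 0.0, 1.0]]
rim_p [([237.0, 227.0], 0.91), ([367.0, 264.0], 0.9)]
axle_p [([363.0, 302.0], 0.81), ([243.0, 258.0], 0.59)]
lever_p_tip [([390.0, 247.0], 0.75)]
unit_p [([256.0, 276.0], 0.81), ([371.0, 320.0], 0.57)]
tray [([143.0, 243.0], 0.95)]
flask [([522.0, 314.0], 0.98)]
cup [([336.0, 233.0], 0.75)]
top 619.4129438159747 315.958799349202 248.77211867431828 [[0.006, 0.992, -0.122, 0.317], [-1.0, 0.007, 0.014, -0.007], [0.015, 0.122, 0.992, 1.888], [0.0, 0.0, 0.0, 1.0]]
rim_p [([245.0, 189.0], 0.93), ([351.0, 199.0], 0.56)]
axle_p [([246.0, 197.0], 0.74), ([347.0, 208.0], 0.66)]
lever_p_tip [([247.0, 256.0], 0.66)]
unit_p [([252.0, 221.0], 0.91), ([347.0, 231.0], 0.66)]
tray [([449.0, 237.0], 0.85)]
flask [([146.0, 263.0], 0.55)]
cup [([300.0, 300.0], 0.7)]
```

View pics/scene0.png

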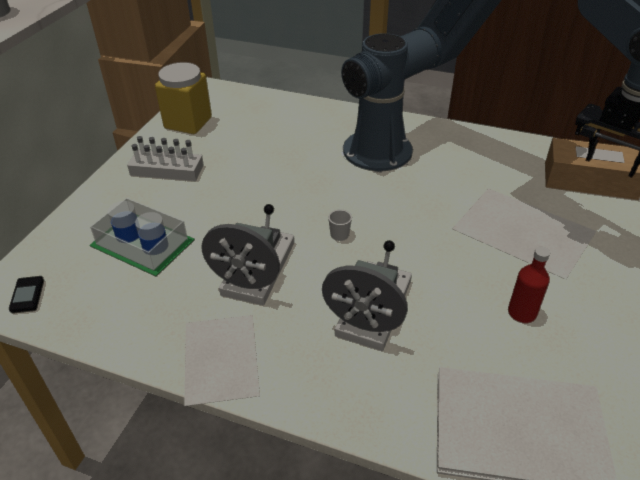

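View pics/top0.png

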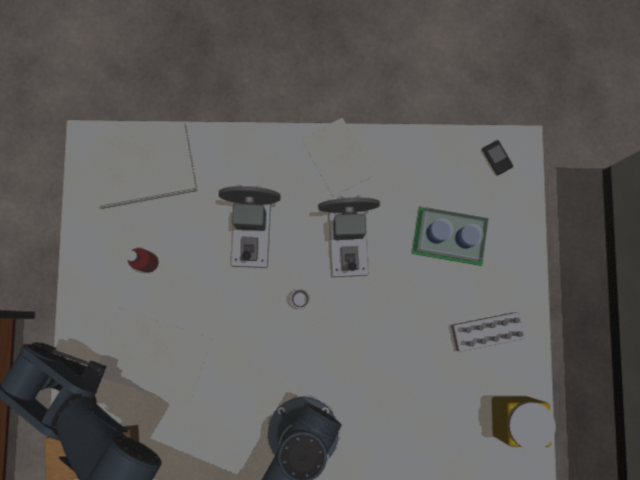

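```bash
cat > h.py <<'E'
import numpy as np
def cloud(c,pose=None):
    P=c['pose'] if pose is None else pose
    d=c['depth'];v,u=np.mgrid[0:480,0:640]
    X=np.stack([(u-c['cx'])/c['fx']*d,-(v-c['cy'])/c['fy']*d,-d],-1)
    W=X@P[:3,:3].T+P[:3,3]; W[d==0]=np.nan
    return W
E
python3 - <<'E'
from h import *; import cv2
allp={}
for n in ["top","scene"]:
    c=np.load(f"/tmp/{n}.npz");W=cloud(c)
    print(n,'table z', np.nanmedian(W[(abs(W[...,0]-.45)<.3)&(abs(W[...,1])<.4)][:,2]), [k for k in c.keys()])
    for nm,yr in [("L",(0.08,.32)),("R",(-.25,.05))]:
        m=(W[...,0]>.35)&(W[...,0]<.85)&(W[...,1]>yr[0])&(W[...,1]<yr[1])
        P=W[m]; 
        for a,b in [(.022,.04),(.13,.147),(.15,.25)]:
            Q=P[(P[:,2]>a)&(P[:,2]<b)]
            r=cv2.minAreaRect(Q[:,:2].astype(np.float32)) if len(Q)>3 else None
            print(n,nm,a,len(Q),np.round(Q.mean(0),3),r, np.round(Q[:,2].max(),3))
E
```

```text
top table z 0.0008126315459509037 ['img', 'depth', 'fx', 'fy', 'cx', 'cy', 'pose']
top L 0.022 1004 [0.561 0.163 0.03 ] ((0.5889947414398193, 0.16721482574939728), (0.11077312380075455, 0.19437605142593384), 87.62491607666016) 0.04
top L 0.13 758 [0.637 0.166 0.139] ((0.6006158590316772, 0.17053653299808502), (0.1702544093132019, 0.19075226783752441), 86.96723937988281) 0.147
top L 0.15 483 [0.689 0.162 0.185] ((0.6885155439376831, 0.16566336154937744), (0.12115278095006943, 0.13301824033260345), 41.84321212768555) 0.218
top R 0.022 1037 [ 0.535 -0.122  0.03 ] ((0.5067492127418518, -0.10390898585319519), (0.18162311613559723, 0.34450143575668335), 67.14234161376953) 0.04
top R 0.13 728 [ 0.611 -0.126  0.139] ((0.6069377064704895, -0.10058567672967911), (0.16048966348171234, 0.19718781113624573), 66.56986999511719) 0.147
top R 0.15 440 [ 0.661 -0.123  0.185] ((0.6412590146064758, -0.12790298461914062), (0.09139043837785721, 0.16831311583518982), 9.506330490112305) 0.221
scene table z 0.0017362777948697339 ['img', 'depth', 'fx', 'fy', 'cx', 'cy', 'pose']
scene L 0.022 905 [0.648 0.176 
[... 172 characters left out ...]
1, 0.19229018688201904), (0.15890805423259735, 0.20113162696361542), 66.23410034179688) 0.147
scene L 0.15 1698 [0.695 0.166 0.18 ] ((0.6954329013824463, 0.1635971963405609), (0.1655120700597763, 0.02925136126577854), 87.77595520019531) 0.214
scene R 0.022 1052 [ 0.57  -0.088  0.031] ((0.5272166728973389, -0.0771331787109375), (0.12685634195804596, 0.36947396397590637), 68.2440414428711) 0.04
scene R 0.13 639 [ 0.64  -0.117  0.139] ((0.607657253742218, -0.10091115534305573), (0.1621357500553131, 0.2039814293384552), 67.5559310913086) 0.147
scene R 0.15 1473 [ 0.666 -0.121  0.179] ((0.6676347255706787, -0.1258944869041443), (0.02938833273947239, 0.16848506033420563), 3.0033726692199707) 0.214
```

```bash
cat > fit.py <<'E'
from h import *; import cv2
from scipy.optimize import least_squares
def rect_resid(Q,p,x0,x1,y0,y1):
    pass
T=cloud(np.load("/tmp/top.npz"));S=cloud(np.load("/tmp/scene.npz"))
for nm,o in [("L",np.array([.631,.165,-.035])),("R",np.array([.605,-.123,.03]))]:
    P=np.concatenate([T.reshape(-1,3),S.reshape(-1,3)]);P=P[np.isfinite(P[:,2])]
    def loc(p,Q):
        c,s=np.cos(p[2]),np.sin(p[2]);d=Q[:,:2]-p[:2]
        return np.c_[d@[c,s],d@[-s,c],Q[:,2]]
    # score: IoU-like smooth - points at z~30 in the base rect, z~140 in housing rect, outside penalised
    A=loc(o,P);near=(abs(A[:,0]+.03)<.15)&(abs(A[:,1])<.09);Pn=P[near]
    B=Pn[abs(Pn[:,2]-.03)<.005];H=Pn[(abs(Pn[:,2]-.14)<.004)]
    G=Pn[Pn[:,2]<.008]
    def sg(v):return 1/(1+np.exp(-v/.0015))
    def ins(Q,x0,x1,y0,y1):return sg(Q[:,0]-x0)*sg(x1-Q[:,0])*sg(Q[:,1]-y0)*sg(y1-Q[:,1])
    def cost(p):
        b=ins(loc(p,B),-.14,.08,-.055,.055);g=ins(loc(p,G),-.14,.08,-.055,.055)
        h=ins(loc(p,H),-.03,.03,-.045,.045)
        return -(b.sum()-g.sum()+2*h.sum())
    from scipy.optimize import differential_evolution
    r=differential_evolution(cost,[(o[0]-.03,o[0]+.03),(o[1]-.03,o[1]+.03),(-.3,.3)],seed=1)
    p=r.x;print(nm,np.round(p,4),len(B),len(H),r.fun)
    c,s=np.cos(p[2]),np.sin(p[2])
    print(' rim',np.round(p[:2]+.058*np.array([c,s]),4),'lever pivot',np.round(p[:2]-.088*np.array([c,s]),4))
    # disc far face, scene cam
    A=loc(p,S.reshape(-1,3));m=(A[:,0]>.03)&(A[:,0]<.1)&(abs(A[:,1])<.095)&(A[:,2]>.1)
    A=A[m];rr=np.hypot(A[:,1],A[:,2]-.12);k=(rr>.068)&(rr<.086)&(A[:,2]>.13)
    A=A[k];f=cv2.fitLine  # noqa
    M=np.c_[np.ones(len(A)),A[:,1],A[:,2]-.12];w=np.ones(len(A))
    for _ in range(10):
        q=np.linalg.lstsq(M*w[:,None],A[:,0]*w,rcond=None)[0];res=A[:,0]-M@q;w=1/(1+(res/.003)**2)
    print(' far face x at axle %.4f (64 nominal) slope y %.4f z %.4f -> top of rim shift %.1f mm'%(q[0],q[1],q[2],q[2]*90),len(A),np.std(res))
    # lever tip: highest point in lever area
    A=loc(p,P);m=(A[:,0]<-.05)&(A[:,0]>-.16)&(abs(A[:,1])<.03)&(A[:,2]>.05);A=A[m];k=A[:,2]>A[:,2].max()-.01
    print(' lever top',np.round(A[k].mean(0),4),A[:,2].max())
E
python3 fit.py
```

```text
L [ 0.6298  0.1655 -0.0364] 1527 957 -1996.6769488600594
 rim [0.6878 0.1634] lever pivot [0.5419 0.1687]
 far face x at axle 0.0630 (64 nominal) slope y -0.0027 z 0.0287 -> top of rim shift 2.6 mm 661 0.0014366294286949294
 lever top [-0.1161 -0.0018  0.131 ] 0.13856715474423975
R [ 0.6023 -0.1292  0.0536] 1479 839 -1301.7051969511426
 rim [ 0.6602 -0.1261] lever pivot [ 0.5145 -0.1339]
 far face x at axle 0.0642 (64 nominal) slope y -0.0007 z -0.0106 -> top of rim shift -1.0 mm 590 0.001607525185255837
 lever top [-0.1158  0.0009  0.1271] 0.1341477717182411
```

Call:
send_rows(moves=[[0,0,-0.5,0,0,0.912,0.17],[0,0,-0.5,0,0,0.912,0.17],[0,0,-0.5,0,0,0.912,0.17],[0,0,-0.5,0,0,0.912,0.17],[0,0,-0.5,0,0,0.912,0.17],[0,0,-0.5,0,0,0.912,0.17],[0,0,-0.2,0,0,0.912,0.17],[0,0,0,0,0,0.912,0.17],[0,0,0,0,0,0,0.17]])

```text
time_s: 1.92
position: [0.2047, 0.5904, 0.3026]
tcp_rot: [[0.035, 0.999, -0.0], [0.999, -0.035, -0.0], [-0.0, -0.0, -1.0]]
force: [-0.6, 0.0, 0.1]
opening: 0.418
```

```bash
cat > go.py <<'E'
import sys,numpy as np
from rig import status
def rel(T):
    s=status.read_state();R=np.array(s['tcp_rot']);p=np.array(s['position'])
    print('t',round(s['time_s'],2),'pos',p.round(4),'F',np.round(s['force'],2),'open mm',round(s['opening']*87,1),'J',np.round(s['joint_positions'],1))
    print('R',R.round(4).tolist())
    if T is not None: print('tool units',np.round(R.T@(np.array(T)-p)/.025,3))
if __name__=="__main__": rel([float(a) for a in sys.argv[1:]] if len(sys.argv)>1 else None)
E
python3 go.py .690 .1634 .27
```

```text
t 1.93 pos [0.2047 0.5904 0.3026] F [-0.62  0.01  0.1 ] open mm 36.4 J [60.6 25.9 76.5  0.  77.7 62.6]
R [[0.0345, 0.9994, -0.0], [0.9994, -0.0345, -0.0], [-0.0, -0.0, -1.0]]
tool units [-16.401  19.99    1.304]
```

Call:
send_rows(moves=[[-0.82,1,0,0,0,0,0.17],[-0.82,1,0,0,0,0,0.17],[-0.82,1,0,0,0,0,0.17],[-0.82,1,0,0,0,0,0.17],[-0.82,1,0,0,0,0,0.17],[-0.82,1,0,0,0,0,0.17],[-0.82,1,0,0,0,0,0.17],[-0.82,1,0,0,0,0,0.17],[-0.82,1,0,0,0,0,0.17],[-0.82,1,0,0,0,0,0.17],[-0.82,1,0,0,0,0,0.17],[-0.82,1,0,0,0,0,0.17]])

```text
time_s: 3.42
position: [0.4962, 0.3329, 0.3024]
tcp_rot: [[0.033, 0.999, -0.0], [0.999, -0.033, -0.0], [-0.0, -0.0, -1.0]]
force: [0.8, 0.5, -0.1]
opening: 0.419
```

Call:
send_rows(moves=[[-0.82,1,0,0,0,0,0.17],[-0.82,1,0,0,0,0,0.17],[-0.82,1,0,0,0,0,0.17],[-0.82,1,0,0,0,0,0.17],[-0.82,1,0,0,0,0,0.17],[-0.82,1,0,0,0,0,0.17],[-0.82,1,0,0,0,0,0.17],[-0.82,1,0,0,0,0,0.17],[0,0,0,0,0,0,0.17]])

```text
time_s: 4.55
position: [0.6909, 0.1605, 0.3016]
tcp_rot: [[0.037, 0.999, -0.0], [0.999, -0.037, -0.0], [-0.0, -0.0, -1.0]]
force: [-0.4, 0.0, -0.6]
opening: 0.416
```

```bash
python3 go.py .690 .1634 .24
python3 - <<'E'
from rig import vision
import cv2,numpy as np
c=vision.capture("wrist");np.savez("/tmp/w.npz",**c);cv2.imwrite("pics/w1.png",c["img"][:,:,::-1])
from rig import status
E
```

```text
t 4.55 pos [0.6909 0.1605 0.3016] F [-0.41  0.03 -0.6 ] open mm 36.2 J [ 4.1 33.5 63.  -0.  83.5  6.2]
R [[0.0369, 0.9993, -0.0002], [0.9993, -0.0369, -0.0005], [-0.0005, -0.0002, -1.0]]
tool units [ 0.117 -0.039  2.465]
```

View pics/w1.png

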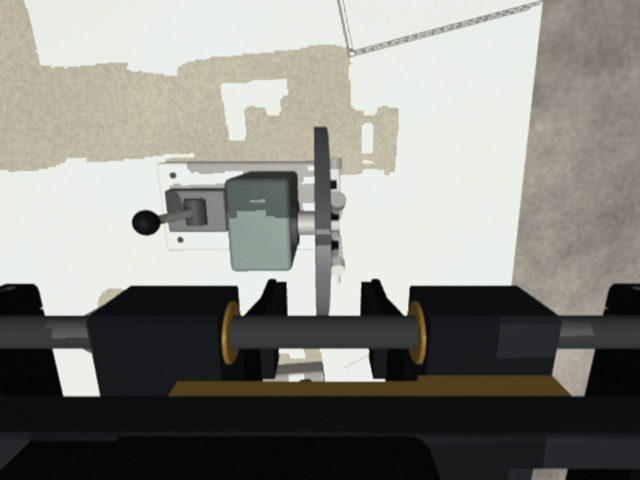

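```bash
cat > wf.py <<'E'
from h import *
import sys
from rig import status,vision
s=status.read_state();T=np.eye(4);T[:3,:3]=s['tcp_rot'];T[:3,3]=s['position']
c=vision.capture("wrist");W=cloud(c,T@np.array(c['hand_eye']))
o=dict(L=[.6298,.1655,-.0364],R=[.6023,-.1292,.0536])[sys.argv[1]]
cs,sn=np.cos(o[2]),np.sin(o[2]);P=W.reshape(-1,3);P=P[np.isfinite(P[:,2])]
d=P[:,:2]-o[:2];A=np.c_[d@[cs,sn],d@[-sn,cs],P[:,2]]
H=A[(abs(A[:,2]-.14)<.004)&(abs(A[:,0])<.045)&(abs(A[:,1])<.07)]
print('housing',len(H),np.percentile(H,[1,99],axis=0).round(4).tolist())
D=A[(A[:,0]>.04)&(A[:,0]<.085)&(abs(A[:,1])<.1)&(A[:,2]>.15)&(A[:,2]<.23)]
for a in np.arange(.15,.23,.01):
    k=D[(D[:,2]>=a)&(D[:,2]<a+.01)]
    if len(k)>5: print(round(a,2),len(k),'x',np.percentile(k[:,0],[2,50,98]).round(4),'y',np.percentile(k[:,1],[2,98]).round(4))
E
python3 wf.py L
```

```text
housing 5946 [[-0.0279, -0.0444, 0.1366], [0.0348, 0.0416, 0.142]]
0.15 213 x [0.0533 0.07   0.0776] y [-0.0207  0.0819]
0.16 301 x [0.0536 0.069  0.078 ] y [-0.0378  0.0777]
0.17 649 x [0.0539 0.0708 0.079 ] y [-0.0706  0.0714]
0.18 311 x [0.054  0.0594 0.0655] y [-0.068   0.0639]
0.19 543 x [0.0544 0.0602 0.0661] y [-0.0575  0.0539]
0.2 1526 x [0.055  0.0609 0.0663] y [-0.0408  0.0371]
0.21 89 x [0.055  0.0602 0.0661] y [-0.0098  0.007 ]
```

Call:
send_rows(moves=[[0.1,-0.02,0.8,0,0,0,0.17],[0,0,0.8,0,0,0,0.17],[0,0,0.8,0,0,0,0.17],[0,0,0.8,0,0,0,0.17],[0,0,0.6,0,0,0,0.17],[0,0,0.4,0,0,0,0.17],[0,0,0,0,0,0,0.17],[0,0,0,0,0,0,0.17]])

```text
time_s: 5.65
position: [0.6896, 0.1652, 0.1984]
tcp_rot: [[0.036, 0.999, 0.002], [0.999, -0.036, 0.0], [0.0, 0.002, -1.0]]
force: [0.2, 0.1, 0.4]
opening: 0.414
```

```bash
python3 go.py
python3 - <<'E'
from rig import vision
import cv2,numpy as np
c=vision.capture("wrist");cv2.imwrite("pics/w2.png",c["img"][:,:,::-1])
E
```

```text
t 5.65 pos [0.6896 0.1652 0.1984] F [0.16 0.09 0.35] open mm 36.0 J [ 4.5 38.3 70.1  0.  71.5  6.5]
R [[0.0362, 0.9993, 0.0015], [0.9993, -0.0362, 0.0001], [0.0002, 0.0015, -1.0]]
```

View pics/w2.png

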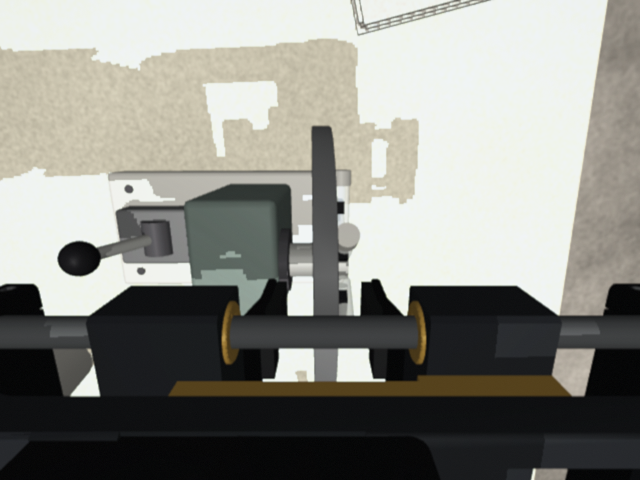

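Call:
send_rows(moves=[[0,0.12,0,0,0,0,0.17],[0,0.12,0,0,0,0,0.17],[0,0.1,0,0,0,0,0.17],[0,0,0,0,0,0,0.17]])

```text
time_s: 6.2
position: [0.6978, 0.1647, 0.1975]
tcp_rot: [[0.037, 0.999, 0.0], [0.999, -0.037, 0.0], [0.0, 0.0, -1.0]]
force: [-0.1, -0.2, -0.5]
opening: 0.418
```

Call:
send_rows(moves=[[0,0.02,0,0,0,0,0.17],[0,0.02,0,0,0,0,0.17],[0,0,0,0,0,0,0.17]])

```text
time_s: 6.58
position: [0.6985, 0.1647, 0.1975]
tcp_rot: [[0.036, 0.999, -0.0], [0.999, -0.036, -0.0], [-0.0, -0.0, -1.0]]
force: [0.3, 0.7, 0.2]
opening: 0.414
```

Call:
send_rows(moves=[[0,0.02,0,0,0,0,0.17],[0,0.02,0,0,0,0,0.17],[0,0,0,0,0,0,0.17]])

```text
time_s: 6.95
position: [0.6996, 0.1647, 0.1976]
tcp_rot: [[0.036, 0.999, 0.0], [0.999, -0.036, 0.0], [0.0, 0.0, -1.0]]
force: [-0.4, 0.1, -0.2]
opening: 0.413
```

Call:
send_rows(moves=[[0,0.015,0,0,0,0,0.17],[0,0.015,0,0,0,0,0.17],[0,0,0,0,0,0,0.17]])

```text
time_s: 7.32
position: [0.7003, 0.1647, 0.1975]
tcp_rot: [[0.036, 0.999, -0.0], [0.999, -0.036, -0.0], [-0.0, -0.0, -1.0]]
force: [1.0, 0.2, 0.6]
opening: 0.413
```

Call:
send_rows(moves=[[0,0.015,0,0,0,0,0.17],[0,0.015,0,0,0,0,0.17],[0,0,0,0,0,0,0.17]])

```text
time_s: 7.7
position: [0.7011, 0.1647, 0.1975]
tcp_rot: [[0.036, 0.999, 0.0], [0.999, -0.036, -0.0], [-0.0, 0.0, -1.0]]
force: [-0.1, -1.1, -0.6]
opening: 0.413
```

Call:
send_rows(moves=[[0,0.015,0,0,0,0,0.17],[0,0.015,0,0,0,0,0.17],[0,0,0,0,0,0,0.17]])

```text
time_s: 8.07
position: [0.7018, 0.1646, 0.1975]
tcp_rot: [[0.036, 0.999, 0.0], [0.999, -0.036, -0.0], [-0.0, 0.0, -1.0]]
force: [0.2, 1.0, 0.0]
opening: 0.414
```

Call:
send_rows(moves=[[0,0.015,0,0,0,0,0.17],[0,0.015,0,0,0,0,0.17],[0,0,0,0,0,0,0.17]])

```text
time_s: 8.45
position: [0.7025, 0.1646, 0.1976]
tcp_rot: [[0.036, 0.999, -0.0], [0.999, -0.036, 0.0], [-0.0, -0.0, -1.0]]
force: [-0.9, -0.9, -0.0]
opening: 0.416
```

Call:
send_rows(moves=[[0,0.015,0,0,0,0,0.17],[0,0,0,0,0,0,0.17]])

```text
time_s: 8.7
position: [0.7029, 0.1646, 0.1976]
tcp_rot: [[0.036, 0.999, 0.0], [0.999, -0.036, 0.0], [0.0, 0.0, -1.0]]
force: [-0.7, 0.3, 0.1]
opening: 0.415
```

Call:
send_rows(moves=[[0,0.015,0,0,0,0,0.17],[0,0,0,0,0,0,0.17]])

```text
time_s: 8.95
position: [0.7034, 0.1646, 0.1976]
tcp_rot: [[0.036, 0.999, 0.0], [0.999, -0.036, 0.0], [0.0, 0.0, -1.0]]
force: [-0.2, 0.0, 0.6]
opening: 0.419
```

Call:
send_rows(moves=[[0,0.015,0,0,0,0,0.17],[0,0.01,0,0,0,0,0.17],[0,0,0,0,0,0,0.17]])

```text
time_s: 9.32
position: [0.704, 0.1646, 0.1976]
tcp_rot: [[0.036, 0.999, 0.0], [0.999, -0.036, 0.0], [0.0, 0.0, -1.0]]
force: [0.4, 0.1, -0.2]
opening: 0.415
```

```bash
python3 go.py
python3 - <<'E'
from rig import vision
import cv2,numpy as np
c=vision.capture("wrist");cv2.imwrite("pics/w3.png",c["img"][:,:,::-1])
E
```

```text
t 9.32 pos [0.704  0.1646 0.1976] F [ 0.35  0.05 -0.19] open mm 36.1 J [ 4.3 39.5 67.7 -0.  72.8  6.4]
R [[0.0363, 0.9993, 0.0001], [0.9993, -0.0363, 0.0], [0.0, 0.0001, -1.0]]
```

View pics/w3.png

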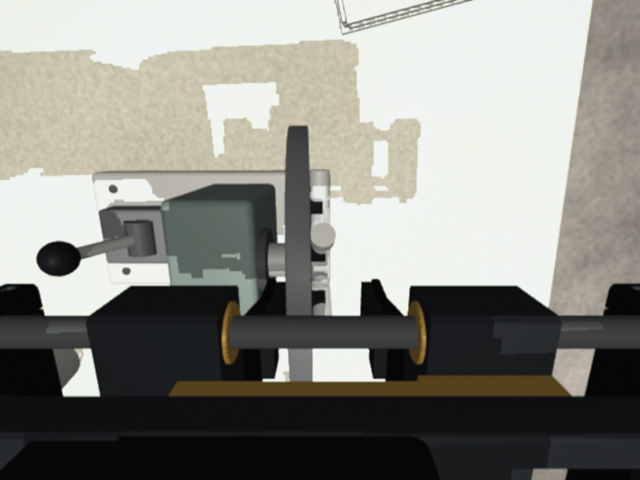

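Call:
send_rows(moves=[[0,0.02,0,0,0,0,0.17],[0,0.015,0,0,0,0,0.17],[0,0,0,0,0,0,0.17]])

```text
time_s: 9.75
position: [0.7049, 0.1645, 0.1976]
tcp_rot: [[0.036, 0.999, 0.0], [0.999, -0.036, 0.0], [0.0, 0.0, -1.0]]
force: [-0.7, 1.2, 0.3]
opening: 0.418
```

Call:
send_rows(moves=[[0,0.02,0,0,0,0,0.17],[0,0.015,0,0,0,0,0.17],[0,0,0,0,0,0,0.17]])

```text
time_s: 10.12
position: [0.7058, 0.1645, 0.1975]
tcp_rot: [[0.036, 0.999, 0.0], [0.999, -0.036, -0.0], [-0.0, 0.0, -1.0]]
force: [-0.3, -1.0, -0.1]
opening: 0.415
```

Call:
send_rows(moves=[[0,0.02,0,0,0,0,0.17],[0,0.01,0,0,0,0,0.17],[0,0,0,0,0,0,0.17]])

```text
time_s: 10.5
position: [0.7065, 0.1645, 0.1976]
tcp_rot: [[0.036, 0.999, 0.0], [0.999, -0.036, 0.0], [0.0, 0.0, -1.0]]
force: [-0.5, 0.5, -0.7]
opening: 0.417
```

```bash
python3 wf.py L;python3 - <<'E'
from rig import vision
import cv2,numpy as np
c=vision.capture("scene");cv2.imwrite("pics/s3.png",cv2.resize(c["img"][120:320,240:460,::-1],(660,600),interpolation=cv2.INTER_CUBIC))
E
```

```text
housing 8495 [[-0.0274, -0.0283, 0.1365], [0.0358, 0.0415, 0.1419]]
0.15 513 x [0.0556 0.0721 0.0795] y [-0.0211  0.0815]
0.16 520 x [0.0561 0.067  0.0797] y [-0.0229  0.0781]
0.17 895 x [0.057  0.071  0.0813] y [0.0213 0.0715]
0.18 567 x [0.0575 0.0633 0.0692] y [0.0532 0.064 ]
0.19 1007 x [0.0546 0.0642 0.07  ] y [-0.0428  0.0539]
0.2 3163 x [0.0534 0.0646 0.0709] y [-0.0399  0.0373]
0.21 292 x [0.05   0.0563 0.0674] y [0.0001 0.013 ]
0.22 312 x [0.0486 0.054  0.0586] y [0.0066 0.013 ]
```

View pics/s3.png

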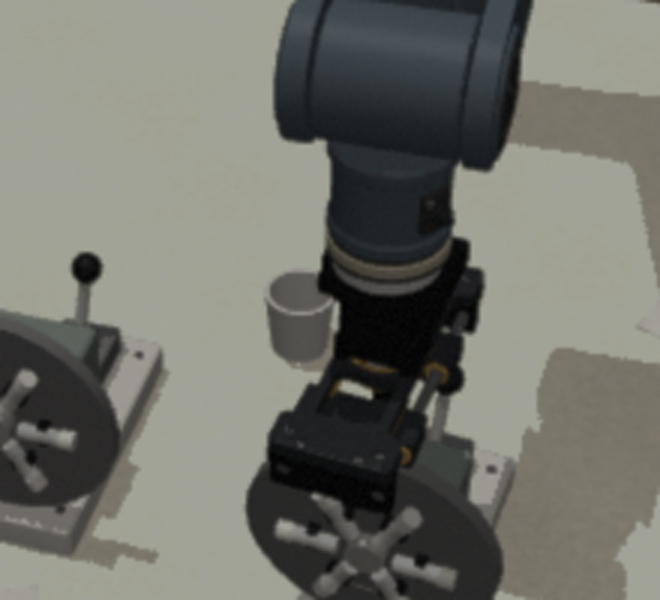

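Call:
send_rows(moves=[[0,0.02,0,0,0,0,0.17],[0,0.01,0,0,0,0,0.17],[0,0,0,0,0,0,0.17]])

```text
time_s: 10.98
position: [0.7071, 0.1644, 0.1975]
tcp_rot: [[0.036, 0.999, -0.0], [0.999, -0.036, -0.0], [-0.0, -0.0, -1.0]]
force: [-0.0, -0.1, 0.6]
opening: 0.413
```

Call:
send_rows(moves=[[0,0.02,0,0,0,0,0.17],[0,0.01,0,0,0,0,0.17],[0,0,0,0,0,0,0.17]])

```text
time_s: 11.35
position: [0.7073, 0.1644, 0.1975]
tcp_rot: [[0.036, 0.999, -0.002], [0.999, -0.036, -0.0], [-0.0, -0.002, -1.0]]
force: [-3.0, -0.2, 0.3]
opening: 0.415
```

Call:
send_rows(moves=[[0,0.02,0,0,0,0,0.17],[0,0.01,0,0,0,0,0.17],[0,0,0,0,0,0,0.17]])

```text
time_s: 11.72
position: [0.7076, 0.1645, 0.1974]
tcp_rot: [[0.036, 0.999, -0.003], [0.999, -0.036, -0.0], [-0.0, -0.003, -1.0]]
force: [-5.6, 0.4, 2.5]
opening: 0.415
```

Call:
send_rows(moves=[[0,0.02,0,0,0,0,0.17],[0,0.01,0,0,0,0,0.17],[0,0,0,0,0,0,0.17]])

```text
time_s: 12.1
position: [0.7077, 0.1644, 0.1974]
tcp_rot: [[0.036, 0.999, -0.004], [0.999, -0.036, -0.0], [-0.0, -0.004, -1.0]]
force: [-6.4, 0.1, 3.6]
opening: 0.415
```

Call:
send_rows(moves=[[0,0.02,0,0,0,0,0.17],[0,0,0,0,0,0,0.17],[0,0,0,0,0,0,0.17]])

```text
time_s: 12.48
position: [0.7077, 0.1645, 0.1973]
tcp_rot: [[0.036, 0.999, -0.005], [0.999, -0.036, -0.0], [-0.0, -0.005, -1.0]]
force: [-7.2, -0.1, 3.8]
opening: 0.41
```

```bash
python3 go.py
```

```text
t 12.47 pos [0.7077 0.1645 0.1973] F [-7.2  -0.06  3.76] open mm 35.7 J [ 4.3 39.9 66.8  0.  73.5  6.4]
R [[0.0362, 0.9993, -0.0053], [0.9993, -0.0362, -0.0002], [-0.0003, -0.0053, -1.0]]
```

Call:
send_rows(moves=[[0,0.025,0,0,0,0,0.17],[0,0,0,0,0,0,0.17],[0,0,0,0,0,0,0.17],[0,0,0,0,0,0,0.17],[0,0,0,0,0,0,0.17],[0,0,0,0,0,0,0.17]])

```text
time_s: 13.22
position: [0.7078, 0.1645, 0.1973]
tcp_rot: [[0.036, 0.999, -0.007], [0.999, -0.036, -0.0], [-0.0, -0.007, -1.0]]
force: [-8.1, 0.8, 3.9]
opening: 0.42
```

Call:
send_rows(moves=[[0,-0.1,0,0,0,0,0.17],[0,-0.2,0,0,0,0,0.17],[0,-0.3,0,0,0,0,0.17],[0,-0.25,0,0,0,0,0.17],[0,-0.15,0,0,0,0,0.17],[0,0,0,0,0,0,0.17],[0,0,0,0,0,0,0.17]])

```text
time_s: 14.1
position: [0.6859, 0.1652, 0.1976]
tcp_rot: [[0.036, 0.999, 0.001], [0.999, -0.036, 0.0], [0.0, 0.001, -1.0]]
force: [0.1, 0.3, -0.2]
opening: 0.415
```

```bash
python3 go.py;  python3 wf.py L
```

```text
t 14.1 pos [0.6859 0.1652 0.1976] F [ 0.1   0.33 -0.15] open mm 36.1 J [ 4.5 38.  70.7 -0.  71.2  6.6]
R [[0.0365, 0.9993, 0.0006], [0.9993, -0.0365, 0.0], [0.0001, 0.0006, -1.0]]
housing 8494 [[-0.0276, -0.0282, 0.1365], [0.0355, 0.0417, 0.1418]]
0.15 464 x [0.0547 0.0557 0.0784] y [-0.0677  0.0815]
0.16 655 x [0.0558 0.0568 0.0791] y [-0.0595  0.0776]
0.17 1072 x [0.0568 0.0624 0.0814] y [-0.0547  0.0715]
0.18 866 x [0.0578 0.0602 0.0693] y [-0.0478  0.064 ]
0.19 1292 x [0.0586 0.0633 0.0761] y [-0.0432  0.0539]
0.2 3239 x [0.0596 0.0658 0.0792] y [-0.0399  0.0372]
0.21 296 x [0.0617 0.0765 0.0826] y [0.0003 0.013 ]
0.22 307 x [0.0741 0.0786 0.0841] y [0.0067 0.0131]
```

Call:
send_rows(moves=[[0,-0.05,0,0,0,0,0.17],[0,-0.05,0,0,0,0,0.17],[0,-0.05,0,0,0,0,0.17],[0,-0.03,0,0,0,0,0.17],[0,0,0,0,0,0,0.17]])

```text
time_s: 14.78
position: [0.681, 0.1654, 0.1976]
tcp_rot: [[0.036, 0.999, -0.0], [0.999, -0.036, -0.0], [-0.0, -0.0, -1.0]]
force: [-0.1, 0.6, 0.6]
opening: 0.413
```

Call:
send_rows(moves=[[0,-0.04,0,0,0,0,0.17],[0,-0.04,0,0,0,0,0.17],[0,-0.04,0,0,0,0,0.17],[0,0,0,0,0,0,0.17]])

```text
time_s: 15.28
position: [0.6779, 0.1655, 0.1975]
tcp_rot: [[0.036, 0.999, -0.0], [0.999, -0.036, -0.0], [-0.0, -0.0, -1.0]]
force: [0.4, 1.0, 0.4]
opening: 0.416
```

Call:
send_rows(moves=[[0,-0.03,0,0,0,0,0.17],[0,-0.03,0,0,0,0,0.17],[0,0,0,0,0,0,0.17]])

```text
time_s: 15.65
position: [0.6765, 0.1656, 0.1975]
tcp_rot: [[0.036, 0.999, -0.0], [0.999, -0.036, 0.0], [-0.0, -0.0, -1.0]]
force: [0.6, -0.0, 1.0]
opening: 0.41
```

Call:
send_rows(moves=[[0,-0.02,0,0,0,0,0.17],[0,-0.02,0,0,0,0,0.17],[0,0,0,0,0,0,0.17]])

```text
time_s: 16.02
position: [0.6756, 0.1656, 0.1976]
tcp_rot: [[0.036, 0.999, -0.0], [0.999, -0.036, -0.0], [-0.0, -0.0, -1.0]]
force: [1.5, 0.1, -0.4]
opening: 0.415
```

Call:
send_rows(moves=[[0,-0.02,0,0,0,0,0.17],[0,-0.02,0,0,0,0,0.17],[0,0,0,0,0,0,0.17]])

```text
time_s: 16.4
position: [0.6745, 0.1656, 0.1975]
tcp_rot: [[0.036, 0.999, -0.0], [0.999, -0.036, -0.0], [-0.0, -0.0, -1.0]]
force: [0.3, 0.7, 0.4]
opening: 0.414
```

Call:
send_rows(moves=[[0,-0.02,0,0,0,0,0.17],[0,-0.01,0,0,0,0,0.17],[0,0,0,0,0,0,0.17]])

```text
time_s: 16.77
position: [0.6738, 0.1656, 0.1976]
tcp_rot: [[0.036, 0.999, -0.0], [0.999, -0.036, -0.0], [-0.0, -0.0, -1.0]]
force: [-0.4, -0.5, 0.7]
opening: 0.414
```

Call:
send_rows(moves=[[0,-0.02,0,0,0,0,0.17],[0,-0.01,0,0,0,0,0.17],[0,0,0,0,0,0,0.17]])

```text
time_s: 17.15
position: [0.673, 0.1657, 0.1975]
tcp_rot: [[0.036, 0.999, -0.0], [0.999, -0.036, -0.0], [-0.0, -0.0, -1.0]]
force: [0.7, 0.7, -0.6]
opening: 0.416
```

Call:
send_rows(moves=[[0,-0.02,0,0,0,0,0.17],[0,-0.01,0,0,0,0,0.17],[0,0,0,0,0,0,0.17]])

```text
time_s: 17.52
position: [0.6723, 0.1657, 0.1976]
tcp_rot: [[0.036, 0.999, -0.0], [0.999, -0.036, 0.0], [-0.0, -0.0, -1.0]]
force: [0.3, -0.1, 0.7]
opening: 0.415
```

Call:
send_rows(moves=[[0,-0.02,0,0,0,0,0.17],[0,-0.01,0,0,0,0,0.17],[0,0,0,0,0,0,0.17]])

```text
time_s: 17.9
position: [0.6718, 0.1657, 0.1976]
tcp_rot: [[0.036, 0.999, 0.001], [0.999, -0.036, 0.0], [0.0, 0.001, -1.0]]
force: [0.7, -0.6, -0.6]
opening: 0.413
```

Call:
send_rows(moves=[[0,-0.02,0,0,0,0,0.17],[0,-0.01,0,0,0,0,0.17],[0,0,0,0,0,0,0.17]])

```text
time_s: 18.27
position: [0.6716, 0.1657, 0.1976]
tcp_rot: [[0.036, 0.999, 0.002], [0.999, -0.036, 0.0], [0.0, 0.002, -1.0]]
force: [4.1, -0.0, -1.8]
opening: 0.418
```

Call:
send_rows(moves=[[0,-0.02,0,0,0,0,0.17],[0,-0.01,0,0,0,0,0.17],[0,0,0,0,0,0,0.17]])

```text
time_s: 18.65
position: [0.6714, 0.1657, 0.1976]
tcp_rot: [[0.037, 0.999, 0.003], [0.999, -0.037, 0.0], [0.0, 0.003, -1.0]]
force: [5.4, -0.2, -2.9]
opening: 0.414
```

Call:
send_rows(moves=[[0,-0.025,0,0,0,0,0.17],[0,-0.015,0,0,0,0,0.17],[0,0,0,0,0,0,0.17]])

```text
time_s: 19.02
position: [0.6713, 0.1657, 0.1976]
tcp_rot: [[0.037, 0.999, 0.005], [0.999, -0.037, 0.0], [0.0, 0.005, -1.0]]
force: [7.5, 0.2, -4.1]
opening: 0.413
```

Call:
send_rows(moves=[[0,-0.025,0,0,0,0,0.17],[0,0,0,0,0,0,0.17],[0,0,0,0,0,0,0.17]])

```text
time_s: 19.4
position: [0.6712, 0.1657, 0.1976]
tcp_rot: [[0.037, 0.999, 0.006], [0.999, -0.037, 0.0], [0.0, 0.006, -1.0]]
force: [8.8, 0.6, -4.1]
opening: 0.413
```

Call:
send_rows(moves=[[0,0,0,0,0,0,0.17],[0,0,0,0,0,0,0.17],[0,0,0,0,0,0,0.17],[0,0.1,0,0,0,0,0.17],[0,0.2,0,0,0,0,0.17],[0,0.2,-0.1,0,0,0,0.17],[0,0.1,-0.4,0,0,0,0.17],[0,0,-0.8,0,0,0,0.17],[0,0,-0.9,0,0,-0.25,0.17],[0,0,-0.7,0,0,-0.27,0.17],[0,0,0,0,0,0,0.17]])

```text
time_s: 20.78
position: [0.6844, 0.1655, 0.2728]
tcp_rot: [[-0.054, 0.999, 0.004], [0.999, 0.054, 0.0], [0.0, 0.004, -1.0]]
force: [-0.2, 1.4, -0.5]
opening: 0.416
```

```bash
python3 go.py .660 -.1261 .26
```

```text
t 20.77 pos [0.6844 0.1655 0.2728] F [-0.18  1.44 -0.52] open mm 36.2 J [ 4.5 34.1 66.3  0.  79.3  1.4]
R [[-0.0539, 0.9985, 0.0044], [0.9985, 0.0539, 0.0004], [0.0002, 0.0044, -1.0]]
tool units [-11.594  -1.607   0.503]
```

Call:
send_rows(moves=[[-0.966,-0.13,0,0,0,0,0.17],[-0.966,-0.13,0,0,0,0,0.17],[-0.966,-0.13,0,0,0,0,0.17],[-0.966,-0.13,0,0,0,0,0.17],[-0.966,-0.13,0,0,0,0,0.17],[-0.966,-0.13,0,0,0,0,0.17],[-0.966,-0.13,0,0,0,0,0.17],[-0.966,-0.13,0,0,0,0,0.17],[-0.966,-0.13,0,0,0,0,0.17],[-0.966,-0.13,0,0,0,0,0.17],[-0.966,-0.13,0,0,0,0,0.17],[-0.966,-0.13,0,0,0,0,0.17]])

```text
time_s: 22.28
position: [0.6601, -0.1278, 0.2701]
tcp_rot: [[-0.054, 0.999, 0.0], [0.999, 0.054, -0.0], [-0.0, 0.0, -1.0]]
force: [-0.1, -0.1, -0.0]
opening: 0.412
```

Call:
send_rows(moves=[[0,0,0,0,0,0,0.17],[0,0,0,0,0,0,0.17]])

```text
time_s: 22.52
position: [0.6602, -0.1258, 0.27]
tcp_rot: [[-0.054, 0.999, -0.0], [0.999, 0.054, 0.001], [0.001, -0.0, -1.0]]
force: [-0.1, 0.3, -0.7]
opening: 0.415
```

```bash
python3 wf.py R; python3 go.py .660 -.1261 .198
```

```text
housing 7029 [[-0.0265, -0.0432, 0.1365], [0.0363, 0.0423, 0.1419]]
0.15 289 x [0.0538 0.0685 0.0778] y [-0.0206  0.0819]
0.16 394 x [0.0533 0.0685 0.0776] y [-0.0244  0.0788]
0.17 797 x [0.054  0.07   0.0781] y [-0.0368  0.0718]
0.18 287 x [0.0528 0.0589 0.0644] y [0.0544 0.0652]
0.19 474 x [0.0529 0.0582 0.0642] y [-0.0428  0.0548]
0.2 1893 x [0.0529 0.0583 0.0642] y [-0.0397  0.0379]
0.21 123 x [0.0537 0.0596 0.0642] y [-0.0107  0.0103]
t 22.57 pos [ 0.6602 -0.1254  0.27  ] F [-0.75  0.11 -0.73] open mm 36.3 J [-20.3  31.5  71.6   0.   76.9 -23.4]
R [[-0.055, 0.9985, -0.0002], [0.9985, 0.055, 0.0007], [0.0007, -0.0001, -1.0]]
tool units [-0.03  -0.011  2.88 ]
```

Call:
send_rows(moves=[[0,0,0.7,0,0,0,0.17],[0,0,0.8,0,0,0,0.17],[0,0,0.8,0,0,0,0.17],[0,0,0.58,0,0,0,0.17],[0,0,0,0,0,0,0.17],[0,0.12,0,0,0,0,0.17],[0,0.12,0,0,0,0,0.17],[0,0.08,0,0,0,0,0.17],[0,0,0,0,0,0,0.17]])

```text
time_s: 23.7
position: [0.6686, -0.1259, 0.1985]
tcp_rot: [[-0.054, 0.999, 0.001], [0.999, 0.054, -0.0], [-0.0, 0.001, -1.0]]
force: [0.8, -0.5, 0.4]
opening: 0.418
```

Call:
send_rows(moves=[[0,0.03,0,0,0,0,0.17],[0,0.03,0,0,0,0,0.17],[0,0,0,0,0,0,0.17]])

```text
time_s: 24.08
position: [0.6698, -0.1257, 0.198]
tcp_rot: [[-0.054, 0.999, -0.0], [0.999, 0.054, -0.0], [-0.0, -0.0, -1.0]]
force: [-0.3, 0.3, -0.1]
opening: 0.413
```

Call:
send_rows(moves=[[0,0.02,0,0,0,0,0.17],[0,0.015,0,0,0,0,0.17],[0,0,0,0,0,0,0.17]])

```text
time_s: 24.45
position: [0.6707, -0.1256, 0.198]
tcp_rot: [[-0.054, 0.999, 0.0], [0.999, 0.054, -0.0], [-0.0, 0.0, -1.0]]
force: [0.2, -0.2, -0.3]
opening: 0.413
```

Call:
send_rows(moves=[[0,0.02,0,0,0,0,0.17],[0,0.015,0,0,0,0,0.17],[0,0,0,0,0,0,0.17]])

```text
time_s: 24.82
position: [0.6715, -0.1256, 0.198]
tcp_rot: [[-0.054, 0.999, 0.0], [0.999, 0.054, -0.0], [-0.0, 0.0, -1.0]]
force: [-0.7, 0.1, 0.0]
opening: 0.413
```

Call:
send_rows(moves=[[0,0.02,0,0,0,0,0.17],[0,0.02,0,0,0,0,0.17],[0,0,0,0,0,0,0.17]])

```text
time_s: 25.2
position: [0.6725, -0.1255, 0.198]
tcp_rot: [[-0.054, 0.999, 0.0], [0.999, 0.054, 0.0], [0.0, 0.0, -1.0]]
force: [0.7, -1.2, 0.2]
opening: 0.413
```

Call:
send_rows(moves=[[0,0.02,0,0,0,0,0.17],[0,0.02,0,0,0,0,0.17],[0,0,0,0,0,0,0.17]])

```text
time_s: 25.58
position: [0.673, -0.1255, 0.198]
tcp_rot: [[-0.054, 0.999, -0.001], [0.999, 0.054, -0.0], [0.0, -0.001, -1.0]]
force: [-2.0, 0.5, 1.1]
opening: 0.417
```

Call:
send_rows(moves=[[0,0.02,0,0,0,0,0.17],[0,0.02,0,0,0,0,0.17],[0,0,0,0,0,0,0.17]])

```text
time_s: 25.95
position: [0.6734, -0.1254, 0.198]
tcp_rot: [[-0.054, 0.999, -0.003], [0.999, 0.054, 0.0], [0.0, -0.003, -1.0]]
force: [-6.0, -2.2, 3.0]
opening: 0.416
```

Call:
send_rows(moves=[[0,0.02,0,0,0,0,0.17],[0,0.02,0,0,0,0,0.17],[0,0,0,0,0,0,0.17],[0,0,0,0,0,0,0.17]])

```text
time_s: 26.45
position: [0.6735, -0.1254, 0.198]
tcp_rot: [[-0.054, 0.999, -0.005], [0.999, 0.054, 0.0], [0.0, -0.005, -1.0]]
force: [-7.7, -1.3, 3.1]
opening: 0.414
```

Call:
send_rows(moves=[[0,0.02,0,0,0,0,0.17],[0,0,0,0,0,0,0.17],[0,0,0,0,0,0,0.17],[0,0,0,0,0,0,0.17],[0,0,0,0,0,0,0.17],[0,0,0,0,0,0,0.17]])

```text
time_s: 27.2
position: [0.6736, -0.1254, 0.1979]
tcp_rot: [[-0.055, 0.998, -0.006], [0.999, 0.055, 0.0], [0.0, -0.006, -1.0]]
force: [-7.0, -1.8, 4.4]
opening: 0.417
```

Call:
send_rows(moves=[[0,0.025,0,0,0,0,0.17],[0,0,0,0,0,0,0.17],[0,0,0,0,0,0,0.17],[0,0,0,0,0,0,0.17],[0,0,0,0,0,0,0.17]])

```text
time_s: 27.82
position: [0.6737, -0.1254, 0.1979]
tcp_rot: [[-0.055, 0.998, -0.007], [0.999, 0.055, 0.0], [0.001, -0.007, -1.0]]
force: [-8.6, -2.2, 4.9]
opening: 0.414
```

Call:
send_rows(moves=[[0,-0.1,0,0,0,0,0.17],[0,-0.2,0,0,0,0,0.17],[0,-0.3,0,0,0,0,0.17],[0,-0.25,0,0,0,0,0.17],[0,-0.13,0,0,0,0,0.17],[0,-0.02,0,0,0,0,0.17],[0,0,0,0,0,0,0.17]])

```text
time_s: 28.7
position: [0.6519, -0.1267, 0.1981]
tcp_rot: [[-0.054, 0.999, 0.001], [0.999, 0.054, -0.0], [-0.0, 0.001, -1.0]]
force: [-0.0, -0.4, 0.5]
opening: 0.415
```

Call:
send_rows(moves=[[0,-0.02,0,0,0,0,0.17],[0,-0.02,0,0,0,0,0.17],[0,0,0,0,0,0,0.17]])

```text
time_s: 29.08
position: [0.6506, -0.1267, 0.198]
tcp_rot: [[-0.054, 0.999, -0.0], [0.999, 0.054, 0.0], [0.0, -0.0, -1.0]]
force: [-0.3, 0.0, -0.8]
opening: 0.415
```

Call:
send_rows(moves=[[0,-0.02,0,0,0,0,0.17],[0,-0.02,0,0,0,0,0.17],[0,0,0,0,0,0,0.17]])

```text
time_s: 29.45
position: [0.6496, -0.1268, 0.198]
tcp_rot: [[-0.054, 0.999, -0.0], [0.999, 0.054, 0.0], [0.0, -0.0, -1.0]]
force: [0.0, -0.5, 0.5]
opening: 0.42
```

Call:
send_rows(moves=[[0,-0.02,0,0,0,0,0.17],[0,-0.02,0,0,0,0,0.17],[0,0,0,0,0,0,0.17]])

```text
time_s: 29.82
position: [0.6487, -0.1268, 0.1981]
tcp_rot: [[-0.054, 0.999, 0.0], [0.999, 0.054, -0.0], [-0.0, 0.0, -1.0]]
force: [-0.2, 0.5, -0.8]
opening: 0.417
```

Call:
send_rows(moves=[[0,-0.02,0,0,0,0,0.17],[0,-0.02,0,0,0,0,0.17],[0,0,0,0,0,0,0.17]])

```text
time_s: 30.2
position: [0.6484, -0.1269, 0.1981]
tcp_rot: [[-0.054, 0.999, 0.002], [0.999, 0.054, -0.0], [-0.0, 0.002, -1.0]]
force: [2.3, 0.9, -0.9]
opening: 0.415
```

Call:
send_rows(moves=[[0,-0.02,0,0,0,0,0.17],[0,-0.02,0,0,0,0,0.17],[0,0,0,0,0,0,0.17]])

```text
time_s: 30.58
position: [0.6481, -0.127, 0.1981]
tcp_rot: [[-0.054, 0.999, 0.003], [0.999, 0.054, -0.0], [-0.0, 0.003, -1.0]]
force: [5.5, 1.1, -3.1]
opening: 0.417
```

Call:
send_rows(moves=[[0,-0.02,0,0,0,0,0.17],[0,-0.02,0,0,0,0,0.17],[0,0,0,0,0,0,0.17]])

```text
time_s: 30.95
position: [0.6479, -0.1269, 0.1981]
tcp_rot: [[-0.054, 0.999, 0.005], [0.999, 0.054, -0.0], [-0.0, 0.005, -1.0]]
force: [7.4, 1.4, -3.8]
opening: 0.412
```

Right one: sound (25.8 mm travel against 36.6 mm on the left). Last bit of lean, then hold.

Call:
send_rows(moves=[[0,-0.025,0,0,0,0,0.17],[0,0,0,0,0,0,0.17],[0,0,0,0,0,0,0.17],[0,0,0,0,0,0,0.17],[0,0,0,0,0,0,0.17],[0,0,0,0,0,0,0.17]])

```text
time_s: 31.7
position: [0.6478, -0.1269, 0.1981]
tcp_rot: [[-0.054, 0.999, 0.006], [0.999, 0.054, -0.0], [-0.0, 0.006, -1.0]]
force: [8.0, 1.3, -5.0]
opening: 0.415
```

Call:
send_rows(moves=[[0,0.1,0,0,0,0,0.17],[0,0.2,0,0,0,0,0.17],[0,0.2,-0.1,0,0,0,0.17],[0,0.1,-0.5,0,0,0,0.17],[0,0,-0.9,0,0,0,0.17],[0,0,-0.9,0,0,0.25,0.6],[0,0,-0.6,0,0,0.27,1],[0,0,0,0,0,0,1]])

```text
time_s: 32.7
position: [0.6609, -0.1266, 0.2756]
tcp_rot: [[0.036, 0.999, 0.004], [0.999, -0.036, -0.002], [-0.002, 0.004, -1.0]]
force: [-0.2, -0.8, 0.7]
opening: 0.159
```

```bash
python3 go.py .470 .1713 .26
python3 - <<'E'
from h import *
o=[.6298,.1655,-.0364];cs,sn=np.cos(o[2]),np.sin(o[2])
for n in ["top","scene"]:
    P=cloud(np.load(f"/tmp/{n}.npz")).reshape(-1,3);P=P[np.isfinite(P[:,2])]
    d=P[:,:2]-o[:2];A=np.c_[d@[cs,sn],d@[-sn,cs],P[:,2]]
    A=A[(A[:,0]<-.04)&(A[:,0]>-.17)&(abs(A[:,1])<.04)]
    for a in np.arange(.04,.15,.01):
        k=A[(A[:,2]>=a)&(A[:,2]<a+.01)]
        if len(k)>2: print(n,round(a,2),len(k),'x',np.percentile(k[:,0],[2,50,98]).round(4),'y',np.percentile(k[:,1],[2,50,98]).round(4))
E
```

```text
t 32.7 pos [ 0.6609 -0.1266  0.2756] F [-0.2  -0.79  0.66] open mm 13.8 J [-20.3  31.2  71.3  -0.   77.3 -18.3]
R [[0.0358, 0.9994, 0.0039], [0.9994, -0.0358, -0.0017], [-0.0016, 0.0039, -1.0]]
tool units [11.636 -8.059  0.576]
top 0.04 50 x [-0.1259 -0.0894 -0.0484] y [-0.0273 -0.007   0.0328]
top 0.05 202 x [-0.1197 -0.078  -0.0531] y [-0.0245 -0.0055  0.0237]
top 0.06 77 x [-0.1182 -0.0825 -0.0574] y [-0.0231  0.0001  0.0208]
top 0.07 7 x [-0.0945 -0.0915 -0.0857] y [-0.0127 -0.0043  0.0016]
top 0.09 3 x [-0.0996 -0.0969 -0.0938] y [-0.0035 -0.0001  0.0024]
top 0.11 15 x [-0.126  -0.1169 -0.1087] y [-0.0122 -0.0037  0.0093]
top 0.12 35 x [-0.1236 -0.1124 -0.1035] y [-0.0107 -0.0011  0.0098]
top 0.13 13 x [-0.124  -0.1159 -0.1108] y [-0.0056  0.0001  0.0052]
scene 0.05 60 x [-0.122  -0.1171 -0.11  ] y [-0.0252  0.0048  0.022 ]
scene 0.07 14 x [-0.0991 -0.0952 -0.092 ] y [-0.0059 -0.0015  0.0029]
scene 0.08 23 x [-0.1064 -0.0995 -0.0933] y [-0.006  -0.0009  0.0037]
scene 0.09 15 x [-0.1065 -0.1026 -0.0946] y [-0.0052  0.      0.0033]
scene 0.1 19 x [-0.111  -0.1051 -0.1001] y [-0.0057 -0.0007  0.0033]
scene 0.11 34 x [-0.1169 -0.1073 -0.1007] y [-0.0135 -0.0003  0.0102]
scene 0.12 68 x [-0.124  -0.1127 -0.1041] y [-0.0113 -0.0003  0.0098]
scene 0.13 6 x [-0.1184 -0.1118 -0.1078] y [-0.0062 -0.0038  0.0037]
```

Call:
send_rows(moves=[[0.97,-0.672,0,0,0,0,1],[0.97,-0.672,0,0,0,0,1],[0.97,-0.672,0,0,0,0,1],[0.97,-0.672,0,0,0,0,1],[0.97,-0.672,0,0,0,0,1],[0.97,-0.672,0,0,0,0,1],[0.97,-0.672,0,0,0,0,1],[0.97,-0.672,0,0,0,0,1],[0.97,-0.672,0,0,0,0,1],[0.97,-0.672,0,0,0,0,1],[0.97,-0.672,0,0,0,0,1],[0.97,-0.672,0,0,0,0,1]])

```text
time_s: 34.2
position: [0.468, 0.1726, 0.2727]
tcp_rot: [[0.036, 0.999, -0.001], [0.999, -0.036, -0.0], [-0.0, -0.001, -1.0]]
force: [0.3, 0.4, 0.2]
opening: 0.002
```

Call:
send_rows(moves=[[0,0,0,0,0,0,1],[0,0,0,0,0,0,1]])

```text
time_s: 34.45
position: [0.4694, 0.1715, 0.273]
tcp_rot: [[0.036, 0.999, 0.0], [0.999, -0.036, -0.001], [-0.001, 0.0, -1.0]]
force: [-0.2, -0.1, 0.2]
opening: 0.006
```

```bash
python3 go.py .470 .1713 .110
python3 - <<'E'
from rig import vision
import cv2,numpy as np
c=vision.capture("wrist");cv2.imwrite("pics/w4.png",c["img"][:,:,::-1])
E
```

```text
t 34.45 pos [0.4694 0.1715 0.273 ] F [-0.16 -0.06  0.21] open mm 0.5 J [ 7.3 17.  96.1 -0.  67.   9.3]
R [[0.0357, 0.9994, 0.0002], [0.9994, -0.0357, -0.0006], [-0.0006, 0.0002, -1.0]]
tool units [-5.000e-03  2.200e-02  6.519e+00]
```

View pics/w4.png

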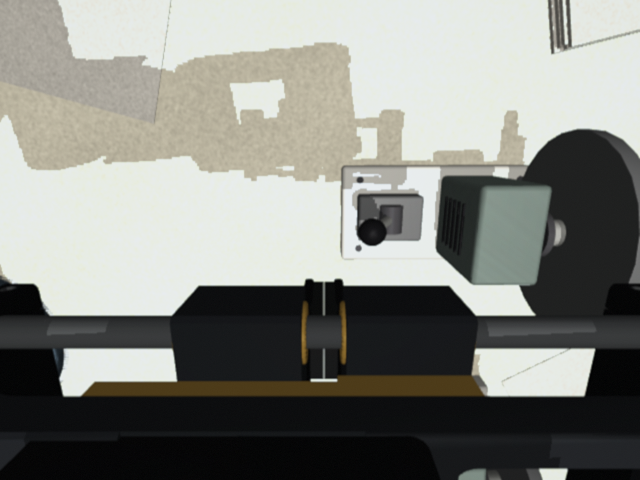

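Call:
send_rows(moves=[[0,0,0.9,0,0,0,1],[0,0,0.9,0,0,0,1],[0,0,0.9,0,0,0,1],[0,0,0.9,0,0,0,1],[0,0,0.9,0,0,0,1],[0,0,0.9,0,0,0,1],[0,0,0.7,0,0,0,1],[0,0,0.42,0,0,0,1],[0,0,0,0,0,0,1]])

```text
time_s: 35.62
position: [0.4692, 0.1714, 0.1094]
tcp_rot: [[0.037, 0.999, -0.001], [0.999, -0.037, -0.0], [-0.0, -0.001, -1.0]]
force: [-0.2, -0.8, -0.8]
opening: 0.006
```

Call:
send_rows(moves=[[0,0.15,0,0,0,0,1],[0,0.25,0,0,0,0,1],[0,0.25,0,0,0,0,1],[0,0.25,0,0,0,0,1],[0,0.25,0,0,0,0,1],[0,0.25,0,0,0,0,1],[0,0.25,0,0,0,0,1],[0,0.25,0,0,0,0,1],[0,0.2,0,0,0,0,1],[0,0,0,0,0,0,1]])

```text
time_s: 36.88
position: [0.5226, 0.17, 0.1101]
tcp_rot: [[0.037, 0.999, 0.002], [0.999, -0.037, 0.0], [0.0, 0.002, -1.0]]
force: [-0.5, -0.3, -0.5]
opening: 0.008
```

```bash
python3 go.py
python3 - <<'E'
from rig import vision
import cv2,numpy as np
c=vision.capture("wrist");cv2.imwrite("pics/w5.png",c["img"][:,:,::-1])
E
```

```text
t 36.88 pos [0.5226 0.17   0.1101] F [-0.46 -0.34 -0.54] open mm 0.7 J [ 6.4 33.6 98.8 -0.  47.5  8.5]
R [[0.0365, 0.9993, 0.0016], [0.9993, -0.0365, 0.0001], [0.0001, 0.0016, -1.0]]
```

View pics/w5.png

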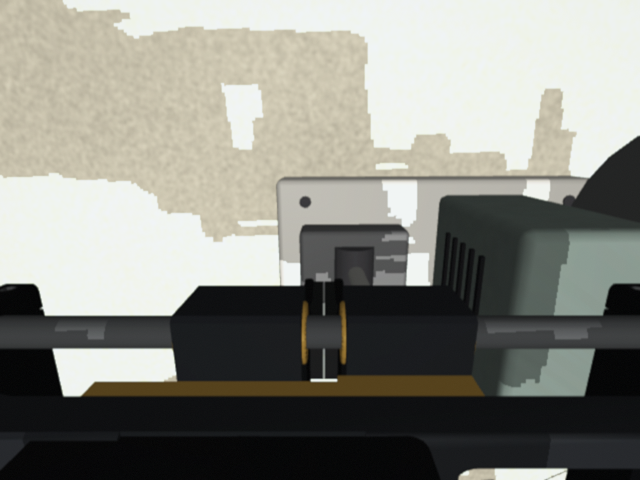

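Call:
send_rows(moves=[[0,0.12,0,0,0,0,1],[0,0.16,0,0,0,0,1],[0,0.16,0,0,0,0,1],[0,0.16,0,0,0,0,1],[0,0,0,0,0,0,1]])

```text
time_s: 37.55
position: [0.5373, 0.1694, 0.11]
tcp_rot: [[0.036, 0.999, 0.001], [0.999, -0.036, 0.0], [0.0, 0.001, -1.0]]
force: [0.3, 0.3, 0.3]
opening: 0.001
```

Call:
send_rows(moves=[[0,0.08,0,0,0,0,1],[0,0.08,0,0,0,0,1],[0,0.04,0,0,0,0,1],[0,0,0,0,0,0,1]])

```text
time_s: 38.05
position: [0.5415, 0.1693, 0.1099]
tcp_rot: [[0.036, 0.999, -0.0], [0.999, -0.036, -0.0], [-0.0, -0.0, -1.0]]
force: [-0.1, -0.6, -0.1]
opening: 0.003
```

Call:
send_rows(moves=[[0,0.04,0,0,0,0,1],[0,0.04,0,0,0,0,1],[0,0,0,0,0,0,1]])

```text
time_s: 38.42
position: [0.5438, 0.1692, 0.1101]
tcp_rot: [[0.036, 0.999, 0.0], [0.999, -0.036, 0.0], [0.0, 0.0, -1.0]]
force: [-0.3, 0.9, -0.7]
opening: 0.006
```

Call:
send_rows(moves=[[0,0.05,0,0,0,0,1],[0,0.04,0,0,0,0,1],[0,0,0,0,0,0,1]])

```text
time_s: 38.8
position: [0.546, 0.1691, 0.11]
tcp_rot: [[0.036, 0.999, 0.0], [0.999, -0.036, 0.0], [0.0, 0.0, -1.0]]
force: [-1.6, -0.5, -0.5]
opening: 0.007
```

Call:
send_rows(moves=[[0,0.05,0,0,0,0,1],[0,0.04,0,0,0,0,1],[0,0,0,0,0,0,1]])

```text
time_s: 39.17
position: [0.5483, 0.1691, 0.1101]
tcp_rot: [[0.036, 0.999, 0.0], [0.999, -0.036, 0.0], [0.0, 0.0, -1.0]]
force: [-1.0, 0.8, -0.9]
opening: 0.003
```

Call:
send_rows(moves=[[0,0.05,0,0,0,0,1],[0,0.04,0,0,0,0,1],[0,0,0,0,0,0,1]])

```text
time_s: 39.55
position: [0.5505, 0.169, 0.1101]
tcp_rot: [[0.036, 0.999, 0.0], [0.999, -0.036, 0.0], [0.0, 0.0, -1.0]]
force: [-0.8, 0.7, -1.4]
opening: 0.005
```

```bash
python3 go.py
python3 - <<'E'
from rig import vision
import cv2,numpy as np
c=vision.capture("scene");cv2.imwrite("pics/s5.png",cv2.resize(c["img"][150:330,280:480,::-1],(667,600),interpolation=cv2.INTER_CUBIC))
c=vision.capture("top");cv2.imwrite("pics/t5.png",cv2.resize(c["img"][160:300,170:330,::-1],(686,600),interpolation=cv2.INTER_CUBIC))
E
```

```text
t 39.55 pos [0.5505 0.169  0.1101] F [-0.76  0.7  -1.43] open mm 0.4 J [ 6.  35.2 94.9 -0.  49.9  8. ]
R [[0.0364, 0.9993, 0.0003], [0.9993, -0.0364, 0.0], [0.0, 0.0003, -1.0]]
```

View pics/s5.png

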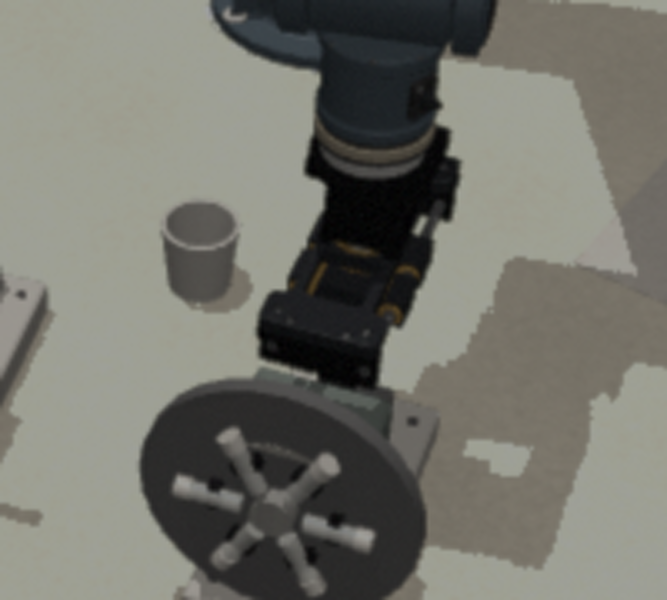

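Call:
send_rows(moves=[[0,0.05,0,0,0,0,1],[0,0.04,0,0,0,0,1],[0,0,0,0,0,0,1]])

```text
time_s: 40.02
position: [0.5527, 0.1689, 0.11]
tcp_rot: [[0.036, 0.999, 0.0], [0.999, -0.036, -0.0], [-0.0, 0.0, -1.0]]
force: [-0.9, 0.8, -1.1]
opening: 0.004
```

Call:
send_rows(moves=[[0,0.05,0,0,0,0,1],[0,0.04,0,0,0,0,1],[0,0,0,0,0,0,1]])

```text
time_s: 40.4
position: [0.5539, 0.1688, 0.1099]
tcp_rot: [[0.036, 0.999, -0.002], [0.999, -0.036, -0.0], [-0.0, -0.002, -1.0]]
force: [-3.2, 1.1, 0.2]
opening: 0.001
```

Call:
send_rows(moves=[[0,0.05,0,0,0,0,1],[0,0.04,0,0,0,0,1],[0,0,0,0,0,0,1]])

```text
time_s: 40.78
position: [0.5541, 0.1688, 0.1098]
tcp_rot: [[0.036, 0.999, -0.006], [0.999, -0.036, -0.0], [-0.0, -0.006, -1.0]]
force: [-7.4, 1.1, 4.1]
opening: 0.009
```

Call:
send_rows(moves=[[0,0,0,0,0,0,1],[0,-0.2,0,0,0,0,1],[0,-0.5,0,0,0,0,1],[0,-0.7,0,0,0,0,1],[0,-0.7,-0.3,0,0,0,1],[0,-0.5,-0.8,0,0,0,1],[0,-0.2,-1,0,0,0,1],[0,0,-1,0,0,0,1],[0,0,-1,0,0,0,1],[0,0,-1,0,0,0,1],[0,0,-0.5,0,0,0,1],[0,0,0,0,0,0,1]])

```text
time_s: 42.28
position: [0.4875, 0.1714, 0.251]
tcp_rot: [[0.036, 0.999, 0.003], [0.999, -0.036, 0.0], [0.0, 0.003, -1.0]]
force: [0.4, 0.2, 0.9]
opening: 0.005
```

Run:
```python
from rig import vision,status
from h import *
import cv2
s=status.read_state();T=np.eye(4);T[:3,:3]=s['tcp_rot'];T[:3,3]=s['position']
c=vision.capture("wrist");cv2.imwrite("pics/w6.png",c["img"][:,:,::-1])
cl={'wrist':cloud(c,T@np.array(c['hand_eye']))}
for n in ['scene','top']:
    c=vision.capture(n);cl[n]=cloud(c);cv2.imwrite(f"pics/{n}6.png",c["img"][:,:,::-1])
o=[.6298,.1655,-.0364];cs,sn=np.cos(o[2]),np.sin(o[2])
for n in cl:
    P=cl[n].reshape(-1,3);P=P[np.isfinite(P[:,2])]
    d=P[:,:2]-o[:2];A=np.c_[d@[cs,sn],d@[-sn,cs],P[:,2]]
    A=A[(A[:,0]<-.032)&(A[:,0]>-.17)&(abs(A[:,1])<.03)]
    for a in np.arange(.07,.15,.01):
        k=A[(A[:,2]>=a)&(A[:,2]<a+.01)]
        if len(k)>2: print(n,round(a,2),len(k),'x',np.percentile(k[:,0],[2,50,98]).round(4),'y',np.percentile(k[:,1],[2,50,98]).round(4))
```

```text
wrist 0.07 79 x [-0.0833 -0.0794 -0.0553] y [-0.0065 -0.0009  0.0036]
wrist 0.08 90 x [-0.0774 -0.0738 -0.0321] y [-0.0067 -0.0006  0.0134]
wrist 0.09 101 x [-0.0726 -0.0683 -0.0321] y [-0.0066 -0.0011  0.0065]
wrist 0.1 30 x [-0.0667 -0.0654 -0.0491] y [-0.0078 -0.001   0.0044]
wrist 0.11 206 x [-0.0669 -0.0618 -0.0424] y [-0.0131  0.004   0.01  ]
wrist 0.12 517 x [-0.0644 -0.0555 -0.0451] y [-0.0123 -0.0014  0.0073]
scene 0.11 5 x [-0.0601 -0.0538 -0.05  ] y [0.0062 0.0099 0.0114]
scene 0.12 57 x [-0.0628 -0.052  -0.0462] y [-0.0122 -0.0007  0.0085]
```

View pics/w6.png

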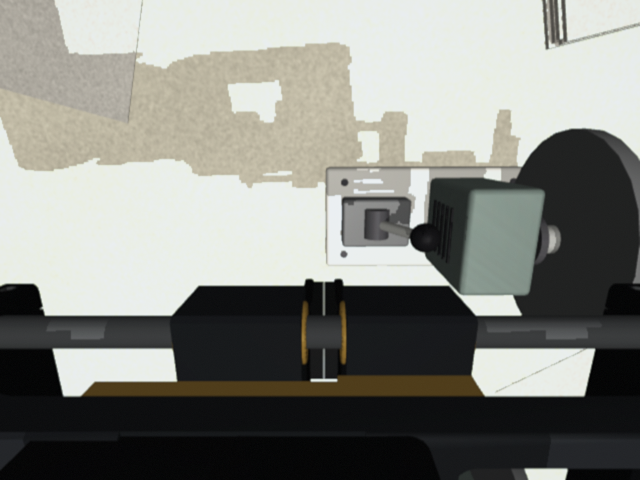

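View pics/scene6.png

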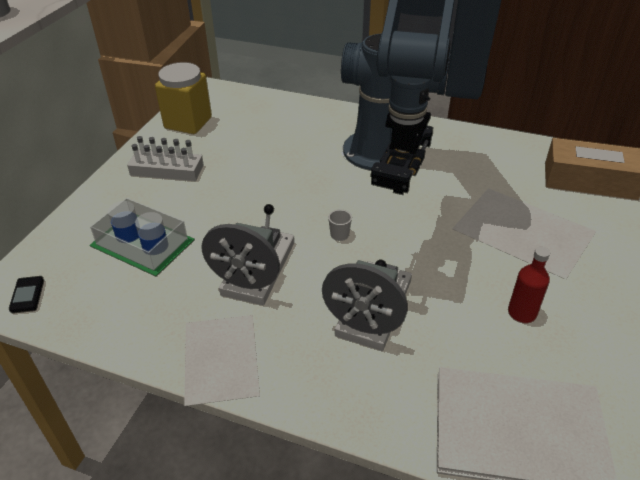

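```bash
python3 -c "
from rig import bot,status
s=status.read_state();print(s['time_s'],s['force']);print(bot.hand_in())"
```

```text
42.425 [-0.15051046 -0.25949856 -0.70579925]
the job is handed in; nothing more can be done
None
```

The left rotator has the worn bearing. I pushed its drive lever fully over, away from the robot, and handed the job in at 42.4 s.

- **Left rotator, checked first:** its disc swung freely in both directions, about 11–12 mm in all, with next to no force until each stop. I leaned on it with about 8 to 9 N along the push direction each way. The finger travel between the two leans was 36.6 mm.
- **Right rotator, checked second:** it resisted at once in both directions and is sound. I leaned on it with about 8 to 8.6 N each way. The travel was 25.9 mm, and about 24 mm of that was just the gap between the fingers.
- **Lever:** I felt a firm stop at about 7 N. The last pictures show the knob moved about 60 mm to the housing side, which works out to about 0.98 rad against the 1.0 rad stated.
- **Force readings:** during the leans there was also an up or down force of 4 to 5 N, so the total force peaked near 10 N in the readings, below 15 N. Readings came only at the end of each move, so shorter peaks would not show.
- **Everything else:** in the last pictures the right lever, tray, flask and cup looked unmoved, judged by eye. The arm was clear of everything.

No check failed. The wrist camera placed the housings about 3–4 mm further from the robot than the other two cameras did, which made no difference because I found contact by force.

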